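Scan the part label, then open the push-and-turn cap of a coolant tank

ROBOT

A 7-joint arm with a two-finger parallel gripper is mounted at the origin on the work surface. World frame = base frame: x ahead of the robot, y to its left, z up, the work surface at z = 0. Lengths are in m, angles in rad, forces in N, time in s.
With the tool pointing down it reaches from about 0.4 to 0.85 m from the base axis. Payload 4.5 kg.
Tool frame: the origin (TCP) lies at the very end of the fingers, on their centre line; the grasp point (between the pads) lies 19 mm behind it; z points along the fingers, y is the direction in which the jaws open and shut (so a half turn about z gives the same grasp; the last joint's range is limited). The gripper opens to 85 mm and grips with 20 to 120 N. Pads are 22 mm wide; open, the fingers measure 114 mm over their backs; the gripper's body (76 mm by 85 mm) begins 54 mm behind the grasp point. The pads swing forward as they close: fully open they stand 13 mm farther back than shut.
Start: joints at [1.211, 0.689, -0.195, 1.565, 0.157, 0.902, -0.215], TCP at [0.24, -0.577, 0.231] pointing down, gripper open.
Joint ranges: [-3.01, 3.01], [-0.46, 2.08], [-1.47, 1.51], [0.13, 2.56], [-1, 4.14], [0.04, 2.09], [-2.66, 2.66]. Speed limits (rad/s): [2.57, 2.57, 3.14, 3.14, 3.14, 3.14, 3.14].

INTERFACE

Orientations are given as a unit quaternion [w, x, y, z].
In Python, from rig import arm, imaging gives the robot as it stands. The module is installed in compiled form; this text tells all that it offers.
- The arm moves only by the shell command python3 -m crank 'ROWS' [OPENING] [FORCE]. ROWS is text: rows parted by semicolons, each of 4 numbers parted by spaces: the shift along the world's x, y, z in m, then the turn about the world's z in degrees. A call has 1 to 12 rows; each row shifts and turns the pose as measured when the row begins; what a row does not reach is not made up. A row lasts 1/12 s, in which the tool goes at most 41.7 mm and 7.16 degrees, less where a joint would pass 70% of its speed; a pose out of reach is approached as far as the arm can. A call is refused whole if a number of a shift passes 0.0417 or a number of a turn 7.16, either way. A call with a gripper value outside its range is refused whole. OPENING is the closure, from 0 (fully open) to 1 (shut), set as the call begins (- or left out, the last holds). The fingers move at their own pace and stop on an object; FORCE is the grip in N (left out, the last holds). Time passes only in rows, so rows that do not move let the fingers close. It gives the time, the measured TCP pose, the force and the opening at its end, in the units of the state.
- arm.observe(): the state, without advancing time (a new reading comes with each control period).
- imaging.read_camera(name): name is "scene" or "top" or "wrist"; returns a dict with "image" (384x512x3 uint8, red, green, blue), "fov_y" (degrees; the focal length in pixels is half the picture's height over the tangent of half this angle, whatever the lens; pixels are square), "cx", "cy" (the principal point, pixels), "rvec" (rotation vector, rad) and "tvec" (3), from world to camera coordinates, as OpenCV has them. Camera axes: x right, y down, z forward; pixel columns grow to the right and rows downward; lengths in m; the calibration is good to about 2 mm. The wrist camera is an equidistant fisheye: a pixel r from the principal point sees the ray r / f radians off the axis. A picture is of the moment at which its call begins. There is no depth.
- arm.job_done(): hands the job in, once; it reports no verdict.
Trained networks look in a picture, given as the dict that the camera call returned (one of the last four; its "shot" number tells which), for a name from the list of things; names that differ only in an ending like _2 or _b are one class to them, and where a whole thing is asked for, a point or a joint stands for the part that bears it (a point fixed in the world has none). Each returns a list of dicts, best first, with "p" (0 to 1); they miss things now and then, are a little off and sometimes report something else, mostly with a low value. They report only what shows in the picture. A call takes as long as a camera call. They do not tell look-alikes from the thing itself.
- imaging.regions_of(label, picture): "pixels" (384x512 bool, what is visible of it).
- imaging.landmark_of(label, picture): "point" ([x, y, z] in m, in world coordinates, good to about 4 mm: a listed point, or the origin of a listed thing).
The state is a dict: "time_s": time; "q": joint angles; "dq": joint speeds; "tau": joint torques, N m; "ee_pos": TCP position; "ee_rot": TCP orientation; "contact_force": force on the tool from outside, world axes, zero at the start; "ft_torque": the same for the moment, N m; "grip_width": finger opening in m.
Only numpy, scipy, OpenCV 4.12 (cv2) and the standard library are available. Lean on these libraries where they do the work, as an engineer would, in place of code of your own. Each camera call takes 0.05 s, during which the arm holds its last target. There are 200 camera calls.

TASK

Book in the salvaged coolant tank and open it for inspection: pick up the orange scanner, hold it steady with its beam on the middle of the bar-code label on the tank for about two seconds, and stand it back upright on its pad. Then press the yellow safety cap down against its spring, twist it anticlockwise to the green marks, lift it free, and finish while still holding the cap, upright and still, a few centimetres clear of the neck and straight above it. Leave the oil filter, bearing and pulley alone.

Things in the scene. Friction and masses are not known exactly. Their poses are not given: they have to be found in the camera images.
- tank: White plastic coolant tank, 120 x 200 mm (its x, y), bolted to a dark steel base plate of 150 x 220 mm with two blue jaws, 67 mm high, on its x sides; it cannot move. Origin: centre of the plate's underside, z up. The flat tank top is 90 mm above the bench; the neck stands on it at x 0, y +45 mm, the label lies at x 0, y -55 mm.
- neck (a point): Centre of the neck's mouth (rim 122 mm above the bench, 49 mm outside diameter), axes as the tank. Red marks beside it along the tank's x: cap locked. Green marks 70 degrees (1.22 rad) anticlockwise from above: cap free. The cap's two lugs hook under the neck's lip; at 70 degrees they are under gaps in it and the cap lifts straight out, clear after rising 11 mm.
- label (a point): Centre of the bar-code label, white paper 36 x 56 mm, lying flat and facing up on the tank top; axes as the tank.
- cap: Yellow cap, 57 mm high, 40 to 90 g. Origin: centre of its stem's underside, z up; 10.5 mm below the rim when locked, its x along the tank's x. Stem 26 mm in diameter, lugs 40 mm across along x; disc and skirt 59 mm in diameter, disc top 27 mm above the origin; on it a grip wing 56 mm long (x), 24 mm thick (y), 30 mm high, with a red stripe on top.
- cap_wing (a point): Place to pinch the cap: middle of its wing, 48 mm above the cap's origin, 9 mm under the wing's top and 21 mm above the disc; axes as the cap (wing faces at y +-12 mm).
- spring_seat (a joint): Sprung seat in the neck that carries the cap: metres pressed down, 0 up, 0.008 at its firm stop. It pushes up with about 3 N at 0, 8 N at 0.005, 10 N at 0.008. The cap turns only when pressed down 5 mm or more, and only anticlockwise, to a stop at about 76 degrees; do not force it round unpressed.
- pad: Black rubber charging pad, 120 x 120 x 6 mm, fixed to the bench; origin: centre of its underside.
- scanner: Scanner, about 0.22 kg, standing on the pad on its round grey foot, 76 mm in diameter; about 129 mm high. Origin: centre of the foot's underside, x the way it looks, z up. A black column, 26 mm wide, carries an orange head 64 mm long, 40 mm wide (along y) and 34 mm thick that points 50 degrees nose-down.
- scanner_head (a point): Place to pinch the scanner from above: on the head, 106 mm above the foot's underside, 12 mm ahead of its centre; the head's side faces are upright at y +-20 mm; axes as the scanner.
- scanner_window (a point): Centre of the scan window at the nose of the head, 37.7 mm ahead of the foot's centre and 69.4 mm above its underside. Its x axis is the beam: straight out of the nose, 50 degrees below level while the scanner is upright. It reads when the label lies in the beam, 80 to 300 mm from the window; 200 mm is comfortable and keeps the foot above the cap.
- oil_filter: Bystander: blue and white oil filter, 72 mm in diameter, 88 mm high, standing; origin: centre of its underside.
- bearing: Bystander: steel bearing ring, 72 mm in diameter, 20 mm high, lying flat; origin: centre of its underside.
- pulley: Bystander: dark belt pulley, 68 mm in diameter, 40 mm high; origin: centre of its underside.
Not all that is in view belongs to the job. There is more than one size of the cap; the job needs the smallest. Of the things that look like the scanner, the smallest one is meant.

How it is judged:
By the outcome, as a careful person would: the job done as asked, in the order asked, and still so for the second after the job is handed in, while the arm keeps its last pose, push and grip.
It also fails if it takes over 64 s, if anything falls off the work surface, if the arm or the gripper's body presses on something with over 40 N, if the wrist force passes 120 N, or if a joint passes its speed limit or range.

## Working session

There is one attempt and no reset: what is moved stays moved. The work goes in short steps, Python scripts to look and compute and a shell command to move; the robot and the scene stay as the last step left them, time stands still between calls to the robot, and variables do not carry over. Pictures are saved under pics/ and viewed, on a budget of 10 in all, crops included, one or two more only if the job needs it, and the job is handed in when it is done.

```bash
mkdir -p pics; cat > h.py <<'E'
from rig import arm, imaging
import numpy as np, cv2
def look(n,labels=()):
    p=imaging.read_camera(n)
    for l in labels:
        for d in imaging.landmark_of(l,p)[:4]:
            print(n,l,round(d['p'],2),np.round(d['point'],4), proj(p,d['point']))
    return p
def cam(p):
    R=cv2.Rodrigues(np.array(p['rvec'],float))[0]; t=np.array(p['tvec'],float).ravel()
    f=192/np.tan(np.radians(p['fov_y'])/2); return R,t,f
def proj(p,X):
    R,t,f=cam(p); c=R@np.array(X)+t
    return np.round([p['cx']+f*c[0]/c[2],p['cy']+f*c[1]/c[2]],1)
def back(p,u,v,z):
    R,t,f=cam(p); d=R.T@np.array([(u-p['cx'])/f,(v-p['cy'])/f,1]); o=-R.T@t
    return o+d*(z-o[2])/d[2]
def save(p,n): cv2.imwrite('pics/'+n+'.png',p['image'][:,:,::-1])
E
python3 - <<'E'
from h import *
L=['tank','neck','label','cap','cap_wing','pad','scanner','scanner_head','scanner_window','oil_filter','bearing','pulley']
a=look('top',L); save(a,'top1'); b=look('scene',L); save(b,'scene1')
cv2.imwrite('pics/both1.png',np.vstack([a['image'],b['image']])[:,:,::-1][:, :])
s=arm.observe(); print(s)
for p in(a,b): R,t,f=cam(p); print(-R.T@t,f)
E
```

```text
top tank 0.83 [ 0.5887 -0.1776  0.0032] [320.4 192.7]
top neck 0.92 [ 0.5977 -0.1329  0.1237] [310.9 180.4]
top label 0.71 [ 0.5738 -0.2343  0.0906] [347.9 191.2]
top cap 0.88 [6.336e-01 2.210e-02 4.000e-04] [250.1 179.2]
top cap 0.79 [ 0.3585 -0.1533 -0.0031] [316.1 275.2]
top cap 0.63 [ 0.5984 -0.1374  0.1052] [311.6 181.7]
top cap_wing 0.91 [0.6344 0.0196 0.0706] [251.1 172.9]
top cap_wing 0.82 [ 0.5987 -0.1362  0.1614] [314.5 176.6]
top cap_wing 0.8 [ 0.362  -0.1478  0.0721] [318.6 273.9]
top pad 0.55 [ 0.5487  0.1544 -0.0019] [204.2 209.5]
top pad 0.35 [ 0.5772 -0.2359  0.0879] [348.2 190.2]
top scanner 0.72 [ 0.5039  0.3211 -0.0015] [144.7 226.7]
top scanner 0.67 [0.5447 0.1438 0.0025] [207.7 210.6]
top scanner 0.65 [ 0.3882  0.2092 -0.0019] [184.3 267.6]
top scanner 0.37 [ 0.5999 -0.1349  0.126 ] [311.8 179.4]
top scanner_head 0.82 [0.5591 0.1459 0.111 ] [202.7 198.6]
top scanner_head 0.57 [0.5183 0.3207 0.1354] [131.1 214.6]
top scanner_head 0.55 [0.3849 0.1924 0.1358] [182.4 267.9]
top scanner_window 0.94 [0.5489 0.3248 0.0891] [135.  205.6]
top scanner_window 0.81 [0.5881 0
[... 1975 characters left out ...]
        0.90249512, -0.21508509]), 'dq': array([ 0.00131787,  0.00079063, -0.00147752, -0.00045354,  0.00197794,
       -0.00062824,  0.00035641]), 'tau': array([-9.49710710e-06, -5.39549875e+01, -1.26699295e+00, -1.58880579e+01,
        9.97682306e-03,  1.48145489e-03, -5.06225547e-06]), 'ee_pos': array([ 0.23981138, -0.57720146,  0.2313037 ]), 'ee_rot': array([3.73921148e-05, 9.80680922e-01, 1.95614233e-01, 5.78322288e-06]), 'contact_force': array([-0.81182277,  0.47374586, -0.11343478]), 'ft_torque': array([ 0.00946656, -0.00472726,  0.09136882]), 'grip_width': 0.0855289830324964}
[0.366055   0.03113301 1.14050155] 407.11443646373294
[ 0.99184643 -0.347423    0.91822313] 487.1576900806348
```

View pics/top1.png

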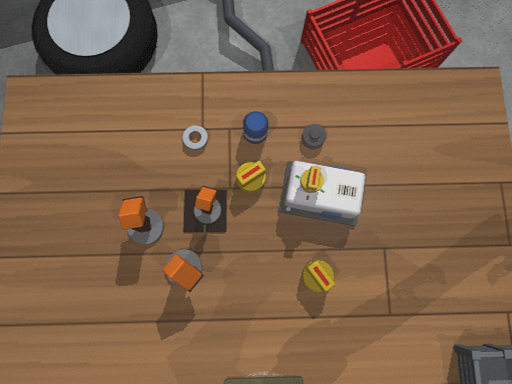

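View pics/scene1.png

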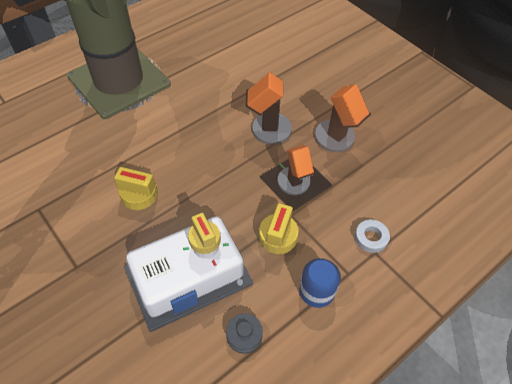

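The pictures show: the job's cap on the tank (top 314,178; scene 204,232) with the tank turned about -15°; the small scanner on the pad (top 207,205; scene 298,170). Two bigger caps and two bigger scanners are decoys.

```bash
python3 -m crank '0.016 0.036 0.002 -2;0.016 0.036 0.002 -2;0.016 0.036 0.002 -2;0.016 0.036 0.002 -2;0.016 0.036 0.002 -2;0.016 0.036 0.002 -2;0.016 0.036 0.002 -2;0.016 0.036 0.002 -2;0.016 0.036 0.002 -2;0.016 0.036 0.002 -2;0.016 0.036 0.002 -2' 0 40
```

```text
time_s: 2.22
ee_pos: [0.4133, -0.1753, 0.2546]
ee_rot: [0.005, 1.0, -0.016, -0.0]
contact_force: [1.5, -0.5, 0.4]
grip_width: 0.0856
```

```bash
python3 - <<'E'
from h import *
p=look('wrist',['label','neck','cap_wing']); save(p,'w1')
E
python3 -m crank '0.016 0.036 0 -2;0.016 0.036 0 -2;0.016 0.036 0 -2;0.016 0.036 0 -2;0.016 0.036 0 -2;0.016 0.036 0 -2;0.016 0.036 0 -2;0.016 0.036 0 0;0.015 0.028 0 0;0 0 0 0'
python3 - <<'E'
from h import *
p=look('wrist',['scanner','scanner_head','scanner_window','pad']); save(p,'w2')
a=cv2.imread('pics/w1.png');b=cv2.imread('pics/w2.png');cv2.imwrite('pics/w12.png',cv2.resize(np.hstack([a,b]),(800,300)))
s=arm.observe();print(s['time_s'],s['ee_pos'],s['ee_rot'],s['q'])
E
```

```text
wrist label 0.85 [ 0.5784 -0.2294  0.09  ] [302.5 -12.3]
wrist cap_wing 0.56 [ 0.3577 -0.1527  0.0648] [230.8 208.8]
time_s: 3.25
ee_pos: [0.5579, 0.1268, 0.2543]
ee_rot: [0.01, 0.986, -0.166, -0.002]
contact_force: [1.2, -0.3, 0.2]
grip_width: 0.0858
wrist scanner 0.95 [ 0.3888  0.2105 -0.0026] [230.8 273. ]
wrist scanner 0.92 [0.5077 0.3157 0.001 ] [133.7 228. ]
wrist scanner 0.62 [0.5514 0.1424 0.0115] [236.6 162.5]
wrist scanner_head 0.6 [0.522  0.3173 0.1378] [ 76.9 274.3]
wrist scanner_head 0.56 [0.5598 0.1411 0.1086] [232.9 174.6]
wrist scanner_window 0.95 [0.3571 0.1742 0.0925] [263.8 328.4]
wrist scanner_window 0.92 [0.5814 0.1328 0.0753] [234.3 146.3]
wrist scanner_window 0.88 [0.5515 0.3236 0.0859] [ 83.8 228.2]
3.5 [0.55462615 0.11746432 0.2545816 ] [ 0.01321927  0.98517663 -0.17100087 -0.00331235] [-0.35488928  0.58901865  0.08834289  1.71001745 -0.03708879  0.86223893
 -2.17107545]
```

View pics/w12.png

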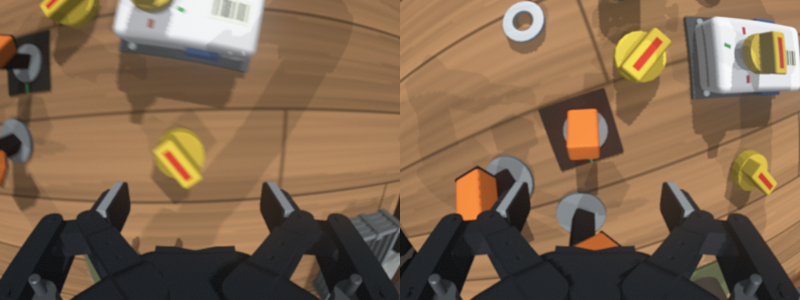

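The wrist picture shows the small scanner at (583,133), sitting on the pad and clear of the decoys. I align first, then descend.

```bash
python3 -m crank '0.002 0.008 0 1;0.002 0.008 -0.01 1;0.001 0.005 -0.015 1;0 0.002 -0.015 0.5;0 0 -0.015 0;0 0 -0.015 0;0 0 -0.015 0;0 0 -0.01 0;0 0 0 0'
python3 - <<'E'
from h import *
s=arm.observe();print(s['time_s'],s['ee_pos'],s['ee_rot'])
E
```

```text
time_s: 4.25
ee_pos: [0.5595, 0.137, 0.1536]
ee_rot: [0.013, 0.99, -0.141, -0.002]
contact_force: [-0.6, -0.3, -0.4]
grip_width: 0.0853
4.25 [0.55945911 0.13695517 0.15361985] [ 0.0128674   0.98991977 -0.14102593 -0.00222783]
```

```bash
python3 -m crank '0 0.002 -0.012 0;0 0.002 -0.012 0;0 0.001 -0.012 0;0 0 -0.012 0;0 0 -0.008 0;0 0 -0.004 0;0 0 0 0'
python3 - <<'E'
from h import *
p=look('wrist',['scanner_head']); save(p,'w3')
E
```

```text
time_s: 4.83
ee_pos: [0.5605, 0.1425, 0.0916]
ee_rot: [0.012, 0.99, -0.14, -0.001]
contact_force: [0.1, -0.5, 0.3]
grip_width: 0.0854
wrist scanner_head 0.73 [0.559  0.142  0.1084] [253.2 256. ]
```

View pics/w3.png

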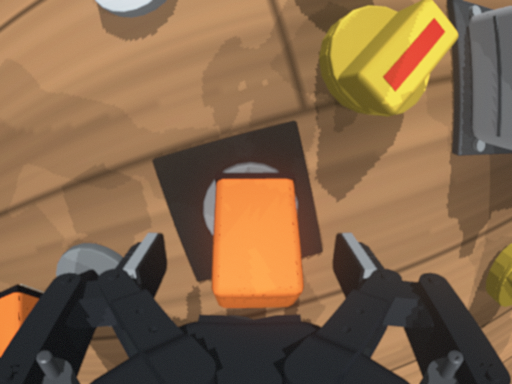

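The head (257,240) sits centred between the pads (150 and 362) and aligned with them, so I close.

```bash
python3 -m crank '0 0 0 0;0 0 0 0;0 0 0 0;0 0 0 0;0 0 0 0;0 0 0 0' 1 50; python3 -m crank '0 0 0 0;0 0 0.006 0;0 0 0.012 0;0 0 0.018 0;0 0 0.018 0;0 0 0.018 0;0 0 0.018 0;0 0 0.012 0;0 0 0 0'
python3 - <<'E'
from h import *
s=arm.observe();print(s['time_s'],s['ee_pos'],s['ee_rot'],s['grip_width'],s['contact_force'])
E
```

```text
time_s: 5.43
ee_pos: [0.5625, 0.1424, 0.0951]
ee_rot: [0.011, 0.99, -0.141, 0.001]
contact_force: [0.5, 0.3, -1.7]
grip_width: 0.0395
time_s: 6.18
ee_pos: [0.559, 0.1421, 0.2011]
ee_rot: [0.012, 0.99, -0.14, -0.002]
contact_force: [0.7, 0.3, -2.1]
grip_width: 0.0397
6.1833 [0.55897956 0.14205904 0.20109739] [ 0.01216037  0.99004458 -0.14021337 -0.00201751] 0.03973729629272833 [ 0.67442104  0.28774224 -2.11675127]
```

```bash
python3 - <<'E'
from h import *
p=look('top'); q=look('scene')
for n,c,r in((p,(347,190),14),(q,(157,266),18)):
    im=n['image'].astype(int); g=im.max(2)
    m=np.zeros(g.shape,bool); m[c[1]-r:c[1]+r,c[0]-r:c[0]+r]=1
    v,u=np.nonzero(m&(g<130)); print(len(u),u.min(),u.max(),v.min(),v.max(),u.mean(),v.mean(), back(n,u.mean(),v.mean(),.09), back(n,(u.min()+u.max())/2,(v.min()+v.max())/2,.09))
    c=(314,178) if n is p else (205,228)
    m[:]=0; m[c[1]-16:c[1]+16,c[0]-14:c[0]+14]=1
    red=m&(im[:,:,0]>150)&(im[:,:,1]<90)
    v,u=np.nonzero(red); x0=back(n,u.mean(),v.mean(),.1685); P=np.array([back(n,a,b,.1685)[:2] for a,b in zip(u,v)])
    w,V=np.linalg.eigh(np.cov(P.T)); d=V[:,1]; print('stripe',len(u),x0,np.degrees(np.arctan2(d[1],d[0])),np.ptp(P@d))
E
```

```text
33 338 353 185 195 345.09090909090907 190.24242424242425 [ 0.57676261 -0.22723155  0.09      ] [ 0.57739021 -0.22835953  0.09      ]
stripe 38 [ 0.59723685 -0.13389169  0.1685    ] 168.23864962704124 0.038834641558744054
91 143 169 258 276 156.93406593406593 267.010989010989 [ 0.57728503 -0.22956031  0.09      ] [ 0.57618973 -0.23090175  0.09      ]
stripe 63 [ 0.59793287 -0.133804    0.1685    ] 168.62234761485306 0.037626675293501166
```

```bash
python3 -m crank '-0.004 -0.010 0.006 0;-0.008 -0.020 0.008 0;-0.012 -0.028 0.008 0;-0.012 -0.028 0.008 0;-0.012 -0.028 0.008 0;-0.012 -0.028 0.008 0;-0.012 -0.028 0.006 0;-0.012 -0.028 0.004 0;-0.012 -0.028 0.003 0;-0.012 -0.028 0.002 0;-0.010 -0.022 0 0;-0.007 -0.015 0 0';python3 -m crank '-0.004 -0.008 0 0;0 0 0 0;0 0 0 0'
python3 - <<'E'
from h import *
s=arm.observe();print(s['time_s'],s['ee_pos'],s['ee_rot'],s['grip_width'])
E
```

```text
time_s: 7.28
ee_pos: [0.4119, -0.1619, 0.2536]
ee_rot: [0.015, 0.99, -0.137, -0.016]
contact_force: [-0.2, 0.1, -3.0]
grip_width: 0.0392
time_s: 7.53
ee_pos: [0.4006, -0.1762, 0.2524]
ee_rot: [0.016, 0.989, -0.143, -0.019]
contact_force: [-0.3, -0.3, -2.9]
grip_width: 0.0394
7.5333 [ 0.40057793 -0.17621393  0.25235613] [ 0.01627717  0.9894208  -0.14284088 -0.0194426 ] 0.03944681997139381
```

```bash
cat > beam.py <<'E'
from h import *
from scipy.spatial.transform import Rotation as Ro
Q=lambda q: Ro.from_quat(np.r_[q[1:],q[0]])
Rg=Q([0.011,0.99,-0.141,0.001]); pg=np.array([.5625,.1424,.0951])
y=-16.2; S=Ro.from_euler('z',y,degrees=True)
wg=np.append(pg[:2],0.0754)+S.apply([.025,0,0]); fg=np.append(pg[:2],0.006)+S.apply([-.0127,0,0])
bg=S.apply([np.cos(np.radians(50)),0,-np.sin(np.radians(50))])
s=arm.observe(); M=Q(s['ee_rot'])*Rg.inv(); T=lambda x: s['ee_pos']+M.apply(x-pg)
w=T(wg); b=M.apply(bg); k=(.09-w[2])/b[2]; hit=w+k*b; L=np.array([.577,-.230,.09])
print(s['time_s'],'win',w,'foot',T(fg),'range',k,'hit',hit,'move',L-hit,'pitch',np.degrees(np.arcsin(-b[2])),'tilt',np.round(np.degrees(M.as_rotvec()),2),'up',M.apply([0,0,1]))
E
python3 - <<'E'
from beam import *
p=look('top',['scanner_window','scanner'])
p=look('scene',['scanner_window','scanner']); save(p,'s2')
E
```

```text
7.5333 win [ 0.42370903 -0.18338405  0.23170107] foot [ 0.38467262 -0.17302764  0.16382948] range 0.1792845467532976 hit [ 0.52838534 -0.21665008  0.09      ] move [ 0.04861466 -0.01334992  0.        ] pitch 52.22006979760322 tilt [-0.27  2.4  -0.24] up [0.04192129 0.00460228 0.99911032]
top scanner_window 0.98 [ 0.4246 -0.1821  0.2342] [344.6 244.7]
top scanner_window 0.87 [0.3582 0.1718 0.0912] [193.3 278.7]
top scanner_window 0.6 [0.549  0.3257 0.0878] [134.8 205.6]
top scanner 0.97 [5.045e-01 3.190e-01 1.000e-04] [145.3 226.4]
top scanner 0.96 [ 0.388   0.2078 -0.0015] [184.8 267.6]
top scanner 0.57 [ 0.3814 -0.1764  0.1653] [336.8 265.2]
scene scanner_window 0.74 [0.5511 0.3252 0.0911] [356.4 121.4]
scene scanner_window 0.69 [ 0.4186 -0.1838  0.2318] [119.  154.7]
scene scanner_window 0.62 [0.36   0.1711 0.0922] [252.  103.6]
scene scanner 0.93 [ 0.5011  0.3186 -0.0031] [333.1 136.7]
scene scanner 0.88 [ 0.3825 -0.1745  0.1654] [121.1 162.4]
scene scanner 0.77 [0.3885 0.2089 0.0008] [270.5 129.4]
```

```bash
python3 -m crank '0.006 -0.002 0.001 0;0.010 -0.003 0.001 0;0.010 -0.003 0.001 0;0.010 -0.003 0.001 0;0.008 -0.002 0 0;0.004 0 0 0;0 0 0 0;0 0 0 0';python3 - <<'E'
from beam import *
E
```

```text
time_s: 8.5
ee_pos: [0.4566, -0.1848, 0.2568]
ee_rot: [0.015, 0.99, -0.137, -0.018]
contact_force: [-0.2, -0.5, -3.0]
grip_width: 0.0391
8.5 win [ 0.47986839 -0.19166044  0.23617163] foot [ 0.4409012  -0.18169814  0.16820134] range 0.1852790976362657 hit [ 0.58889058 -0.22446839  0.09      ] move [-0.01189058 -0.00553161  0.        ] pitch 52.08532455148506 tilt [-0.2   2.23  0.48] up [0.03897358 0.00370138 0.99923339]
```

```bash
python3 -m crank '-0.003 -0.002 0 -0.3;-0.004 -0.002 0 -0.2;-0.003 -0.001 0 0;0 0 0 0;0 0 0 0;0 0 0 0';python3 - <<'E'
from beam import *
p=look('top',['scanner_window']);save(p,'t3'); p=look('scene',['scanner_window','label']); save(p,'s3')
E
```

```text
time_s: 9.0
ee_pos: [0.4423, -0.19, 0.2566]
ee_rot: [0.015, 0.99, -0.142, -0.02]
contact_force: [-0.5, -0.2, -1.9]
grip_width: 0.0394
9.0 win [ 0.46544012 -0.19708501  0.23586294] foot [ 0.42632815 -0.18665447  0.16804622] range 0.18434472448712735 hit [ 0.57301011 -0.2307848   0.09      ] move [0.00398989 0.0007848  0.        ] pitch 52.30257043590441 tilt [-0.15  2.45 -0.14] up [0.04275108 0.00254815 0.99908251]
top scanner_window 0.9 [0.5508 0.3214 0.0907] [136.2 204.7]
top scanner_window 0.64 [0.3566 0.1726 0.0896] [193.1 279.4]
top scanner_window 0.56 [ 0.4671 -0.197   0.2395] [350.5 225.2]
scene scanner_window 0.94 [0.548  0.3297 0.0936] [357. 119.]
scene scanner_window 0.84 [0.3587 0.1744 0.0955] [252.8 101.7]
scene scanner_window 0.68 [ 0.4591 -0.1965  0.2366] [123.8 170.8]
scene scanner_window 0.47 [ 0.5937 -0.1771  0.0043] [189.7 276.6]
scene label 0.91 [ 0.5718 -0.2317  0.0917] [154.2 265.2]
scene label 0.68 [0.5475 0.1515 0.0032] [295.6 180.8]
```

```bash
python3 -m crank '0.003 0.001 0 0;0 0 0 0;0 0 0 0;0 0 0 0;0 0 0 0;0 0 0 0;0 0 0 0;0 0 0 0;0 0 0 0;0 0 0 0;0 0 0 0;0 0 0 0';python3 - <<'E'
from beam import *
p=look('scene'); save(p,'s4'); cv2.imwrite('pics/s4c.png',cv2.resize(p['image'][130:330,60:280,::-1],None,fx=2.7,fy=2.7,interpolation=cv2.INTER_CUBIC))
E
python3 -m crank '0 0 0 0;0 0 0 0;0 0 0 0;0 0 0 0;0 0 0 0;0 0 0 0;0 0 0 0;0 0 0 0;0 0 0 0;0 0 0 0;0 0 0 0;0 0 0 0'; python3 -c 'import beam'
```

```text
time_s: 10.25
ee_pos: [0.4467, -0.1884, 0.2564]
ee_rot: [0.015, 0.99, -0.141, -0.02]
contact_force: [1.0, 0.1, -1.7]
grip_width: 0.0397
10.25 win [ 0.46981656 -0.19550143  0.23570435] foot [ 0.43073279 -0.18511387  0.16786478] range 0.18422303544101798 hit [ 0.57744855 -0.22902343  0.09      ] move [-0.00044855 -0.00097657  0.        ] pitch 52.27089432357163 tilt [-0.14  2.41 -0.06] up [0.0421341  0.00249086 0.99910886]
time_s: 11.3
ee_pos: [0.4467, -0.1884, 0.2564]
ee_rot: [0.015, 0.99, -0.141, -0.02]
contact_force: [-0.1, -0.0, -2.3]
grip_width: 0.0395
11.3 win [ 0.46983068 -0.19548585  0.23569446] foot [ 0.43074447 -0.1851007   0.16785592] range 0.18420692921757167 hit [ 0.57745168 -0.22899759  0.09      ] move [-0.00045168 -0.00100241  0.        ] pitch 52.27234155960632 tilt [-0.14  2.42 -0.06] up [0.04215973 0.00249159 0.99910778]
```

View pics/s4c.png

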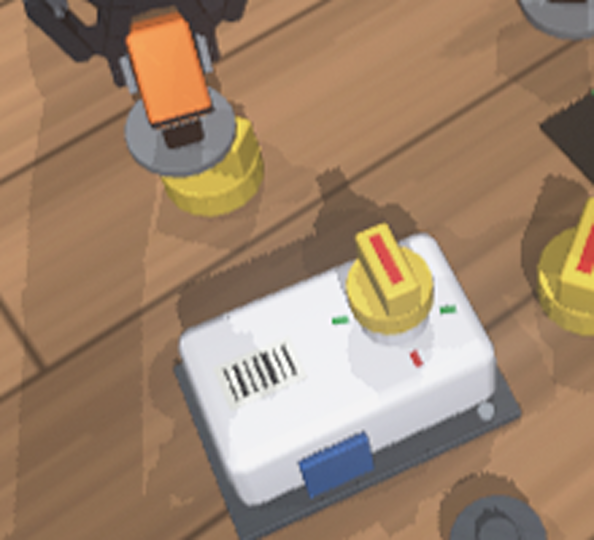

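The label is at crop (260,372) with the bars centred on it. The view from the scanner (170,70) is unobstructed, and no beam spot is drawn. I hold one more second, then go back.

```bash
python3 -m crank '0 0 0 0;0 0 0 0;0 0 0 0;0 0 0 0;0 0 0 0;0 0 0 0;0 0 0 0;0 0 0 0;0 0 0 0;0 0 0 0'; python3 -m crank '0.003 0.008 0 0;0.006 0.018 0 0;0.010 0.028 0 0;0.010 0.028 0 0;0.010 0.028 0 0;0.010 0.028 0 0;0.010 0.028 0 0;0.010 0.028 0 0;0.010 0.028 0 0;0.010 0.028 -0.005 0;0.008 0.022 -0.005 0;0.006 0.015 -0.005 0';python3 -m crank '0.003 0.008 -0.005 0;0 0 0 0;0 0 0 0'; python3 -c 'import beam'
```

```text
time_s: 12.13
ee_pos: [0.4467, -0.1885, 0.2564]
ee_rot: [0.015, 0.99, -0.141, -0.02]
contact_force: [0.3, -0.0, -2.4]
grip_width: 0.0392
time_s: 13.13
ee_pos: [0.5513, 0.1158, 0.2422]
ee_rot: [0.014, 0.989, -0.146, -0.019]
contact_force: [0.2, -1.1, -2.1]
grip_width: 0.0398
time_s: 13.38
ee_pos: [0.5537, 0.1317, 0.2352]
ee_rot: [0.013, 0.99, -0.141, -0.02]
contact_force: [-0.3, -0.8, -2.5]
grip_width: 0.0394
13.3833 win [0.57688181 0.12477639 0.21449187] foot [0.53783374 0.13542331 0.14667195] range 0.1573245994980075 hit [0.66891058 0.09678514 0.09      ] move [-0.09191058 -0.32678514  0.        ] pitch 52.30770958799802 tilt [ 0.11  2.38 -0.  ] up [ 0.04145613 -0.00185209  0.99913861]
```

```bash
python3 -m crank '0.003 0.004 -0.008 0;0.004 0.004 -0.014 0;0.003 0.003 -0.018 0;0.001 0.001 -0.018 0;0 0 -0.018 0;0 0 -0.014 0;0 0 -0.010 0;0 0 -0.006 0;0 0 0 0'; python3 -c 'import beam'
```

```text
time_s: 14.13
ee_pos: [0.5658, 0.1333, 0.1201]
ee_rot: [0.016, 0.989, -0.148, -0.019]
contact_force: [-0.6, -0.2, -2.8]
grip_width: 0.0394
14.1333 win [0.58887721 0.12588174 0.09946021] foot [0.55002189 0.13668405 0.03155421] range 0.011977121526489908 hit [0.59585301 0.12358085 0.09      ] move [-0.01885301 -0.35358085  0.        ] pitch 52.17209780317963 tilt [-0.25  2.35 -0.89] up [0.04106993 0.00406654 0.999148  ]
```

```bash
python3 -m crank '0 0.004 -0.004 0.4;0 0.004 -0.004 0.4;0 0.003 -0.004 0;0 0.001 -0.004 0;0 0 -0.003 0;0 0 0 0'; python3 -c 'import beam'
```

```text
time_s: 14.63
ee_pos: [0.5679, 0.147, 0.1013]
ee_rot: [0.015, 0.99, -0.141, -0.017]
contact_force: [-0.1, -0.8, -2.9]
grip_width: 0.0393
14.6333 win [0.59113453 0.13994475 0.08078502] foot [0.55245301 0.15027976 0.01270729] range -0.011704454228757004 hit [0.58424023 0.14207712 0.09      ] move [-0.00724023 -0.37207712  0.        ] pitch 51.934385879582806 tilt [-0.18  2.07 -0.04] up [0.03616139 0.00306347 0.99934127]
```

```bash
python3 -m crank '-0.001 0 -0.003 0;-0.001 0 -0.002 0;0 0 -0.002 0;0 0 0 0'; python3 -c 'import beam'
```

```text
time_s: 14.97
ee_pos: [0.5665, 0.1472, 0.0954]
ee_rot: [0.015, 0.99, -0.141, -0.016]
contact_force: [0.0, 0.7, -2.4]
grip_width: 0.0393
14.9667 win [0.58983283 0.14013085 0.07486954] foot [0.55130488 0.15049832 0.00670971] range -0.019248424553953234 hit [0.57846066 0.1436301  0.09      ] move [-0.00146066 -0.3736301   0.        ] pitch 51.81901694228677 tilt [-0.15  1.94 -0.04] up [0.03390594 0.00257936 0.9994217 ]
```

```bash
python3 -m crank '0 0 -0.0015 0;0 0 -0.0015 0;0 0 0 0'; python3 -c 'import beam'
```

```text
time_s: 15.22
ee_pos: [0.5668, 0.147, 0.0957]
ee_rot: [0.014, 0.99, -0.141, -0.015]
contact_force: [0.1, -0.1, -2.8]
grip_width: 0.0389
15.2167 win [0.59014971 0.13995162 0.0752105 ] foot [0.55172513 0.15038885 0.00700298] range -0.018831894283790732 hit [0.57900504 0.14337321 0.09      ] move [-0.00200504 -0.37337321  0.        ] pitch 51.75243564412392 tilt [-0.11  1.86 -0.08] up [0.03249554 0.00191631 0.99947004]
```

```bash
python3 -m crank '0 0 -0.004 0;0 0 -0.004 0;0 0 0 0'; python3 -c 'import beam'
```

```text
time_s: 15.47
ee_pos: [0.5685, 0.1459, 0.0961]
ee_rot: [0.014, 0.99, -0.142, -0.013]
contact_force: [-0.9, -0.3, -2.0]
grip_width: 0.0394
15.4667 win [0.59196077 0.13879648 0.07576431] foot [0.55389196 0.14932553 0.00737166] range -0.018193127124351133 hit [0.58112983 0.14211696 0.09      ] move [-0.00412983 -0.37211696  0.        ] pitch 51.48788538054288 tilt [-0.09  1.58 -0.18] up [0.02757084 0.00153469 0.99961867]
```

It's in contact and levelling: z no longer falls. I release here, then look.

```bash
python3 -m crank '0 0 0 0;0 0 0 0;0 0 0 0;0 0 0 0;0 0 0 0;0 0 0 0' 0; python3 -m crank '0 0 0.006 0;0 0 0.012 0;0 0 0.018 0;0 0 0.025 0;0 0 0.025 0;0 0 0.025 0;0 0 0.025 0;0 0 0.012 0;0 0 0 0';python3 - <<'E'
from beam import *
p=look('wrist',['scanner','scanner_head','pad']); save(p,'w5')
p=look('scene',['scanner','pad']);save(p,'s5');p=look('top',['cap_wing','neck'])
cv2.imwrite('pics/s5c.png',cv2.resize(p['image'][:,:,::-1] if 0 else cv2.imread('pics/s5.png')[90:270,200:420],None,fx=2.6,fy=2.6,interpolation=cv2.INTER_CUBIC))
E
```

```text
time_s: 15.97
ee_pos: [0.5696, 0.1455, 0.0954]
ee_rot: [0.014, 0.99, -0.143, -0.012]
contact_force: [-1.0, -1.2, 0.5]
grip_width: 0.0855
time_s: 16.72
ee_pos: [0.5676, 0.1449, 0.2553]
ee_rot: [0.014, 0.99, -0.143, -0.012]
contact_force: [0.3, 0.6, -0.2]
grip_width: 0.0856
16.7167 win [0.5910086  0.13781081 0.23498438] foot [0.55303695 0.14835506 0.16654007] range 0.1854814228493061 hit [0.70160483 0.1038791  0.09      ] move [-0.12460483 -0.3338791   0.        ] pitch 51.41329642589521 tilt [-0.1   1.5  -0.22] up [0.02624163 0.00162025 0.99965432]
wrist scanner 0.91 [ 0.3891  0.2136 -0.0016] [234.5 270.8]
wrist scanner 0.66 [0.5524 0.1481 0.0108] [245.1 161.8]
wrist scanner 0.61 [0.5037 0.3152 0.0018] [143.3 224.7]
wrist scanner_head 0.66 [0.5618 0.1474 0.1094] [244.7 175. ]
wrist scanner_head 0.59 [0.5172 0.3162 0.1386] [ 94.2 272.3]
scene scanner 0.94 [0.3882 0.2055 0.0022] [269.4 129.6]
scene scanner 0.79 [0.5515 0.1457 0.0051] [295.  182.7]
scene scanner 0.72 [ 0.5031  0.3184 -0.0011] [333.7 136.7]
scene pad 0.63 [0.5459 0.1526 0.0015] [295.4 180.6]
top cap_wing 0.96 [0.631  0.0198 0.071 ] [251.  174.1]
top cap_wing 0.86 [ 0.6001 -0.136   0.1614] [314.4 176. ]
top cap_wing 0.62 [ 0.3664 -0.1508  0.0664] [319.3 272.2]
top neck 0.83 [ 0.5984 -0.1334  0.1236] [311.1 180.2]
```

View pics/s5c.png

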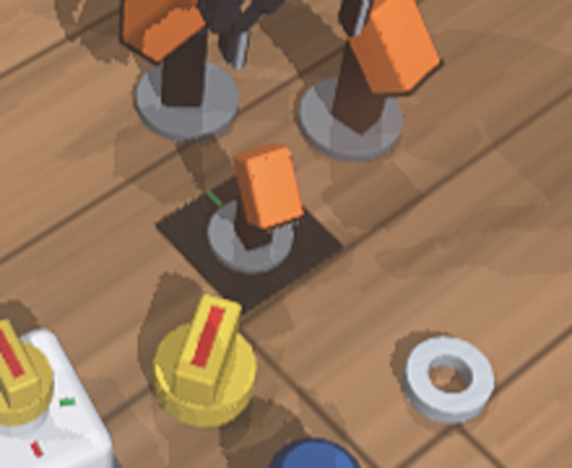

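The picture shows the scanner upright in the middle of its pad (foot at 250,235). Next is the cap.

```bash
python3 -m crank '0.001 -0.008 0 0.4;0.002 -0.018 0 0.4;0.003 -0.026 0 0.4;0.003 -0.026 0 0.4;0.003 -0.026 0 0.4;0.003 -0.026 0 0.4;0.003 -0.026 0 0.4;0.003 -0.026 0 0.4;0.003 -0.026 0 0.4;0.003 -0.026 0 0.4;0.002 -0.018 0 0.4;0.001 -0.010 0 0';python3 -m crank '0 -0.004 0 0;0 0 0 0;0 0 0 0'
python3 - <<'E'
from h import *
p=look('wrist',['cap_wing','cap']); save(p,'w6')
s=arm.observe();print(s['time_s'],s['ee_pos'],s['ee_rot'],s['q'])
E
```

```text
time_s: 18.22
ee_pos: [0.5922, -0.1326, 0.2474]
ee_rot: [0.017, 0.995, -0.098, -0.018]
contact_force: [-0.6, -0.5, 0.1]
grip_width: 0.0854
time_s: 18.47
ee_pos: [0.5912, -0.1405, 0.2469]
ee_rot: [0.018, 0.995, -0.1, -0.019]
contact_force: [-0.7, 0.6, 0.5]
grip_width: 0.0856
wrist cap_wing 0.88 [ 0.3603 -0.1525  0.0637] [286.7 319.3]
wrist cap_wing 0.81 [ 0.5964 -0.1378  0.1592] [241.1 180.2]
wrist cap_wing 0.72 [0.633  0.0222 0.0655] [ 87.7 152.4]
wrist cap_wing 0.34 [0.5615 0.1432 0.1071] [-19.2 251.4]
wrist cap 0.89 [ 0.5996 -0.1348  0.1094] [236.6 162.2]
wrist cap 0.77 [ 3.594e-01 -1.555e-01  3.000e-04] [282.3 289.2]
wrist cap 0.6 [ 0.6365  0.019  -0.0018] [114.  138.3]
18.6167 [ 0.59147203 -0.13936963  0.24698918] [ 0.01777824  0.99470775 -0.09949674 -0.01846128] [ 0.12176816  0.65948033  0.02415691  1.5757149   0.02751185  0.94215125
 -1.64563735]
```

```bash
python3 -m crank '0.002 0.002 -0.005 0;0.002 0.002 -0.010 0;0.002 0.001 -0.012 0;0 0 -0.012 0;0 0 -0.012 0;0 0 -0.008 0;0 0 -0.004 0;0 0 0 0'
python3 - <<'E'
from h import *
p=look('wrist',['cap_wing','cap']); save(p,'w7')
s=arm.observe();print(s['time_s'],s['ee_pos'],s['ee_rot'])
E
```

```text
time_s: 19.28
ee_pos: [0.5984, -0.1255, 0.1756]
ee_rot: [0.016, 0.995, -0.094, -0.02]
contact_force: [1.1, 1.2, -0.1]
grip_width: 0.0851
wrist cap_wing 0.79 [0.6364 0.0215 0.0668] [ 67.2 168.1]
wrist cap_wing 0.56 [ 0.6006 -0.1337  0.1595] [262.6 218.3]
wrist cap 0.87 [ 6.371e-01  1.900e-02 -4.000e-04] [103.7 150.4]
wrist cap 0.64 [ 0.5998 -0.1346  0.1098] [258.8 190.5]
19.4333 [ 0.59940489 -0.12611623  0.17740536] [ 0.01593871  0.99523324 -0.0944811  -0.01816783]
```

View pics/w7.png

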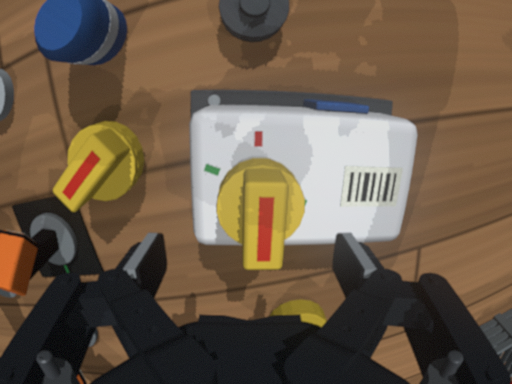

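The wing at (265,230) is parallel to the pads and slightly right of their middle (255), so I shift -y by 7 mm while descending.

```bash
python3 -m crank '0 -0.002 -0.005 -0.3;0 -0.002 -0.008 -0.3;0 -0.002 -0.008 0;0 0 -0.006 0;0 0 -0.003 0;0 0 0 0;0 0 0 0'
python3 - <<'E'
from h import *
s=arm.observe();print(s['time_s'],s['ee_pos'],s['ee_rot'],s['contact_force'])
E
```

```text
time_s: 20.02
ee_pos: [0.6005, -0.1341, 0.146]
ee_rot: [0.016, 0.995, -0.101, -0.016]
contact_force: [-0.5, -0.3, -0.3]
grip_width: 0.0855
20.0167 [ 0.60054854 -0.13413     0.14604105] [ 0.0162631   0.99461276 -0.10108795 -0.01619262] [-0.47627139 -0.28429701 -0.25986082]
```

```bash
python3 -m crank '0 0 0 0;0 0 0 0;0 0 0 0;0 0 0 0;0 0 0 0;0 0 0 0;0 0 0 0' 1 70
python3 - <<'E'
from h import *
s=arm.observe();print(s['time_s'],s['ee_pos'],s['ee_rot'],s['contact_force'],s['grip_width'])
E
```

```text
time_s: 20.6
ee_pos: [0.6012, -0.1338, 0.1472]
ee_rot: [0.016, 0.995, -0.101, -0.015]
contact_force: [0.2, -0.6, -1.6]
grip_width: 0.0224
20.6 [ 0.60120268 -0.13380029  0.14716984] [ 0.01615239  0.99465013 -0.10087288 -0.01532594] [ 0.2026854  -0.60817032 -1.59999374] 0.022388237311865223
```

```bash
python3 -m crank '0 0 -0.003 0;0 0 -0.003 0;0 0 -0.003 0'
python3 - <<'E'
from h import *
s=arm.observe();print(s['time_s'],s['ee_pos'],s['ee_rot'],s['contact_force'],s['grip_width'])
E
```

```text
time_s: 20.85
ee_pos: [0.6014, -0.1338, 0.1396]
ee_rot: [0.016, 0.995, -0.101, -0.015]
contact_force: [-2.5, 0.2, 9.8]
grip_width: 0.0226
20.85 [ 0.60141696 -0.13384229  0.13963558] [ 0.01620066  0.99465007 -0.10094885 -0.01476861] [-2.48004287  0.22061414  9.83731853] 0.02255546850141346
```

```bash
python3 -m crank '0 0 -0.003 3;0 0 -0.003 5;0 0 -0.003 5;0 0 -0.003 5'
python3 - <<'E'
from h import *
s=arm.observe();q=s['ee_rot'];print(s['time_s'],s['ee_pos'],q,s['contact_force'],s['ft_torque'],'yaw',2*np.degrees(np.arctan2(q[2],q[1])))
E
```

```text
time_s: 21.18
ee_pos: [0.6027, -0.1345, 0.1387]
ee_rot: [0.019, 0.998, 0.06, -0.01]
contact_force: [-5.7, 0.6, 22.6]
grip_width: 0.0226
21.1833 [ 0.6026887  -0.13449217  0.13867809] [ 0.01932004  0.99798874  0.05960777 -0.0095981 ] [-5.74061295  0.64175991 22.63839831] [ 0.40802293  1.83401472 -0.18573337] yaw 6.836191297112071
```

```bash
python3 -m crank '-0.001 0 -0.0015 5;-0.001 0 -0.0015 5;-0.0005 0 -0.0015 5;-0.0005 0 -0.0015 5;-0.0005 0 -0.0015 5'
python3 - <<'E'
from h import *
s=arm.observe();q=s['ee_rot'];print(s['time_s'],s['ee_pos'],q,s['contact_force'],s['ft_torque'],'yaw',2*np.degrees(np.arctan2(q[2],q[1])))
E
```

```text
time_s: 21.6
ee_pos: [0.6018, -0.1329, 0.1389]
ee_rot: [0.021, 0.959, 0.284, -0.0]
contact_force: [-3.5, 1.6, 14.1]
grip_width: 0.0224
21.6 [ 0.60182057 -0.1329262   0.13890104] [ 2.12225242e-02  9.58610642e-01  2.83927861e-01 -4.60178520e-04] [-3.53620421  1.60834988 14.1485984 ] [ 0.45387637  1.01687208 -0.17037484] yaw 32.99719235907081
```

```bash
python3 -m crank '-0.0005 0 -0.0015 5;-0.0005 -0.0005 -0.0015 5;-0.0005 -0.0005 -0.0015 5;-0.0005 -0.0005 -0.0015 5;0 0 -0.0015 3;0 0 -0.0015 0'
python3 - <<'E'
from h import *
s=arm.observe();q=s['ee_rot'];print(s['time_s'],s['ee_pos'],q,s['contact_force'],s['ft_torque'],'yaw',2*np.degrees(np.arctan2(q[2],q[1])))
p=look('top'); save(p,'t8'); p=look('wrist'); save(p,'w8')
E
```

```text
time_s: 22.1
ee_pos: [0.6007, -0.1317, 0.1389]
ee_rot: [0.021, 0.877, 0.479, 0.007]
contact_force: [-3.8, 0.3, 13.5]
grip_width: 0.0225
22.1 [ 0.60067119 -0.13173956  0.13893807] [0.02126427 0.87749405 0.47906751 0.00680784] [-3.7985451   0.34669395 13.52289215] [ 2.54615192e-04  1.04665649e+00 -3.24393950e-02] yaw 57.26463035848651
```

View pics/w8.png

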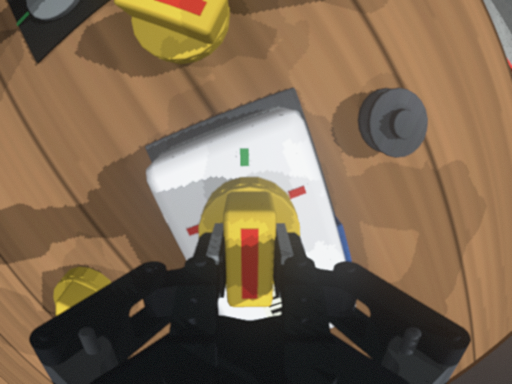

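The wing (250,260) has turned with the gripper and points at the green mark (244,157). I turn 1.5° more, then lift gently.

```bash
python3 -m crank '0 0 -0.0015 1.5;0 0 0 0;0 0 0.003 0;0 0 0.003 0;0 0 0.003 0;0 0 0.003 0'
python3 - <<'E'
from h import *
s=arm.observe();q=s['ee_rot'];print(s['time_s'],s['ee_pos'],q,s['contact_force'],s['grip_width'],'yaw',2*np.degrees(np.arctan2(q[2],q[1])))
E
```

```text
time_s: 22.7
ee_pos: [0.5998, -0.1317, 0.1521]
ee_rot: [0.021, 0.872, 0.489, 0.007]
contact_force: [0.1, -0.3, -0.3]
grip_width: 0.0224
22.7 [ 0.59981427 -0.13174805  0.1520963 ] [0.02130346 0.8718567  0.4892507  0.00676879] [ 0.10534363 -0.31970104 -0.34266401] 0.02243759613576822 yaw 58.59875474353691
```

```bash
python3 -m crank '0 0 0.004 0;0 0 0.006 0;0 0 0.008 0;0 0 0.006 0;0 0 0.004 0;0 0 0 0;0 0 0 0;0 0 0 0'
python3 - <<'E'
from h import *
s=arm.observe();q=s['ee_rot'];print(s['time_s'],s['ee_pos'],q,s['contact_force'],s['grip_width'],'yaw',2*np.degrees(np.arctan2(q[2],q[1])))
p=look('scene',['cap','neck','cap_wing','scanner','tank']); save(p,'s9')
cv2.imwrite('pics/s9c.png',cv2.resize(p['image'][110:330,80:380,::-1],None,fx=2.6,fy=2.6,interpolation=cv2.INTER_CUBIC))
p=look('top',['cap','neck','cap_wing'])
E
```

```text
time_s: 23.37
ee_pos: [0.6005, -0.1321, 0.1833]
ee_rot: [0.022, 0.872, 0.489, 0.007]
contact_force: [-0.2, -0.2, -0.7]
grip_width: 0.0225
23.3667 [ 0.60047794 -0.13205991  0.18326553] [0.02170877 0.87189063 0.4891622  0.00747018] [-0.23805287 -0.15939807 -0.697808  ] 0.022517679314738186 yaw 58.58800539262161
scene cap 0.97 [ 0.361 -0.156 -0.   ] [138.8 197.5]
scene cap 0.7 [0.6315 0.0216 0.0034] [276.4 236.2]
scene cap 0.68 [ 0.6017 -0.1337  0.1467] [204.6 232.9]
scene neck 0.85 [ 0.5988 -0.1321  0.1218] [205.3 238. ]
scene cap_wing 0.95 [ 0.5932 -0.1295  0.1967] [201.7 213.9]
scene cap_wing 0.84 [0.6335 0.0201 0.0662] [278.1 222.2]
scene cap_wing 0.62 [ 0.3578 -0.1528  0.0671] [133.7 178.5]
scene scanner 0.65 [ 0.5003  0.3159 -0.003 ] [332.1 137. ]
scene scanner 0.62 [3.885e-01 2.086e-01 3.000e-04] [270.4 129.6]
scene scanner 0.61 [ 0.5467  0.1507 -0.0007] [295.  181.8]
scene scanner 0.58 [0.5518 0.1487 0.0014] [295.9 183.1]
scene tank 0.87 [ 0.5877 -0.1796  0.0016] [187.1 275.8]
scene tank 0.47 [ 0.5969 -0.1361  0.1233] [202.9 238.1]
top cap 0.95 [0.6311 0.0204 0.0017] [250.7 179.9]
top cap 0.59 [ 0.3592 -0.1511 -0.0041] [315.2 275. ]
top cap 0.53 [ 0.5969 -0.1382  0.1463] [314.4 178.7]
top neck 0.66 [ 0.5985 -0.1313  0.124 ] [310.3 180.1]
top neck 0.6 [ 0.5996 -0.1359  0.1978] [316.8 172.6]
top cap_wing 0.93 [0.637  0.0215 0.0678] [250.3 172.3]
top cap_wing 0.91 [ 0.3646 -0.1502  0.0714] [319.4 272.9]
top cap_wing 0.61 [ 0.5979 -0.1366  0.1946] [316.9 173.6]
```

View pics/s9c.png

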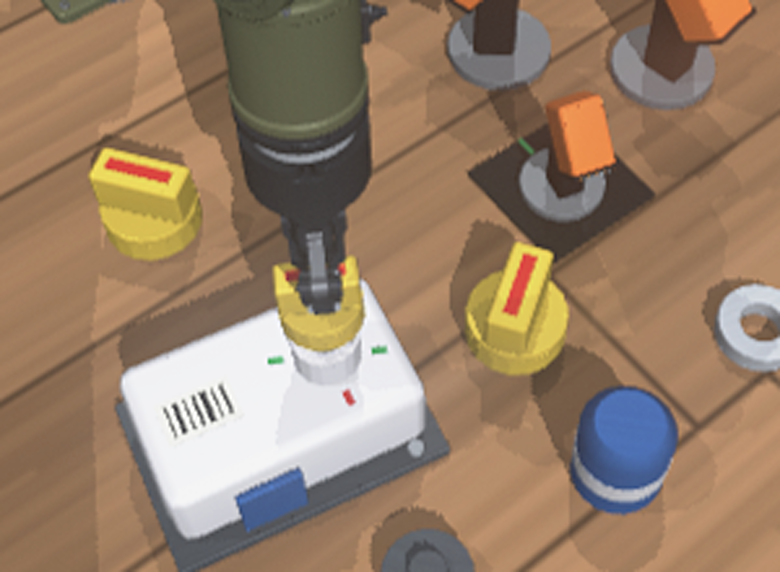

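The cap is free and upright in the gripper (crop 320,300), above the neck (325,360), with the scanner standing on its pad. I go up another 8 mm, let it settle, verify and hand in.

```bash
python3 -m crank '0 0 0.003 0;0 0 0.003 0;0 0 0.002 0;0 0 0 0;0 0 0 0;0 0 0 0;0 0 0 0;0 0 0 0'
python3 - <<'E'
from h import *
p=look('top',['cap'])
s=arm.observe();q=s['ee_rot'];print(s['time_s'],s['ee_pos'],q,s['grip_width'],np.abs(s['dq']).max())
print(arm.job_done())
E
```

```text
time_s: 24.53
ee_pos: [0.6006, -0.132, 0.1922]
ee_rot: [0.022, 0.872, 0.489, 0.008]
contact_force: [0.2, -1.3, -0.7]
grip_width: 0.0227
top cap 0.79 [ 6.333e-01  1.950e-02 -1.000e-04] [251.  179.3]
top cap 0.76 [ 0.3571 -0.151  -0.0036] [315.2 275.7]
top cap 0.61 [ 0.6014 -0.1391  0.1535] [315.1 176.2]
24.6333 [ 0.60051836 -0.13202898  0.19217986] [0.02170011 0.87188256 0.48917634 0.00751055] 0.022469751447550017 0.0018115576308109038
the job is handed in; nothing more can be done
None
```

The label was scanned, the cap is off, and the job was handed in at about 24.6 s of the 64 s. I saw no sign of a limit being passed.

- **Scan:** I picked up the small scanner and held its beam on the bar-code label for about 3 s. By my calculation the beam was about 1 mm from the label's centre, at a range of 184 mm. The beam isn't drawn in the images, so that comes from the arm pose and camera estimates.
- **Scanner put back:** The gripper was tilted about 1.6° when the scanner touched the pad. The picture afterwards showed it standing upright near the middle of the pad.
- **Cap:** I pressed it down about 8 mm, with the wrist force reading up to 23 N, and turned it about 70° to the green marks. It then lifted with no resistance.
- **Last checks:** The gripper was still holding the cap and the arm was not moving. By the arm's pose, the cap's stem is about 34 mm above the rim. In xy the gripper was about 2.5 mm from the estimated neck centre and within about 1 mm of where it stood while the cap was still in the neck.
- **One disagreement:** The last single camera estimate put the cap about 6 mm off in y. Its stated accuracy is about 4 mm, and I trusted the arm pose instead.

I did not touch the oil filter, bearing, pulley or the look-alike caps and scanners.

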